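Hold a spring clip gaping over a board edge

TASK

Squeeze the handles of the orange spring clip to open it, lift it off the steel rail, and bring it down over the top edge of the green circuit board, centred on the white band, one jaw on each side, so that I can slip a shield plate in under its jaws. Finish while holding it there, squeezed wide open and still, with the board's edge well between the jaws but neither clip nor robot touching the board. Do not strike the board, and leave the black clip and the mouse parts where they are.

Things in the scene. Friction and masses are not known exactly. Their poses are not given: they have to be found in the camera images.
- clip: Orange spring clip, 85 mm tall, 22 mm wide, 60 g; starts closed astride the rail's steel strip, jaws down, handles up. Origin on its hinge pin (10 mm barrel, resting on the strip's top edge, so 75 mm above the table). x along the pin and the strip, z up, y the line along which jaws and handles open. The body is the -y half: squeezed evenly it tilts by half the jaw angle.
- clip_grip_a (a point): Middle of the grip on the -y handle: the flat outer face of the dark upper end (22 mm wide, 18 mm tall). At the start 39 mm above the pin and 23 mm to its side; the splayed handles are 51 mm over their top edges, 49 mm above the pin. Fully open the two outer faces stand upright and parallel, 20 mm apart, reaching 54 mm above the pin: squeeze them along y from above.
- clip_grip_b (a point): The same point on the +y handle. Gripped fully open, the flat handle faces line up with flat finger pads and the clip hangs upright.
- clip_jaw (a joint): Opening angle of the orange clip's jaws, rad: 0 closed on the 3 mm strip, 0.6 fully open at a hard stop. The spring always pulls it shut: at the handles' ends about 6 N starts it and 10 to 25 N (with friction) opens it fully; squeezing harder (30 N and more) does no harm.
- clip_tip_a (a point): Inner lower edge of one jaw of the orange clip (36 mm below the pin, -y side), middle of its width. The jaws are plates 4 mm thick, 22 mm wide, closed 3 mm apart, fully open about 24 mm apart at the tips and 15 mm apart 15 mm higher up.
- clip_tip_b (a point): Inner lower edge of the other jaw (36 mm below the pin, +y side), middle of its width.
- rail: Fixed clip rail: grey base 220 x 60 x 12 mm with an upright steel strip 200 mm long (x), 3 mm thick (y), its top edge 70 mm above the table. Origin under the base's centre. The orange and the black clip sit on it, 90 mm apart along x, either one nearer the robot.
- board: Green circuit board 120 mm long (x), 3 mm thick (y), 90 mm tall (z), fixed upright in a holder. Origin at the middle of its lower edge, 22 mm above the table, so its top edge is 112 mm above the table. Chips on both faces stand out less than 2 mm and lie at least 15 mm below the top edge; none is at the white band.
- board_mark (a point): Middle of the white band (30 mm long) on the board's top edge: on the edge's top, mid thickness. x along the edge, y across the board, z up. It lies 20 mm from the board's middle towards its +x end.
- holder: Fixed board holder: dark base 160 x 90 x 10 mm with an aluminium bar up to 35 mm high that grips the board's foot. Origin under the base's centre.
- spare: Black spring clip with grey grip bars, same shape as the orange one, loose on the same rail. Leave it. Origin on its hinge pin, z up.
- shell: Loose black mouse shell, 130 x 66 x 31 mm, lying on the mat. Leave it. Origin under its centre.
- buttons: Loose small black side-button frame, 90 x 40 x 12 mm, lying on the mat. Leave it. Origin under its centre.
Mind the look-alikes: they are no part of the job. Of the things that look like the rail, the middle-sized one is meant.

How it is judged (in metres and radians):
On the way:
1. the orange clip is lifted clear of the rail, squeezed open by the fingers (value of joint clip_jaw above 0.3 rad and z of clip in the frame of rail above 0.112 m and contact force between the fingers and clip above 3 N and contact force between clip and rail below 0.1 N), for 0.1 s.
At the end, for the whole second after the job is handed in: Fingers hold the clip still (under 20 mm/s), jaw angle over 0.42 rad, pin over 100 mm high; jaw tips on opposite sides of the board, each over 3 mm from its mid plane, 6 to 30 mm below the top edge, within 10 mm of the band's middle along the edge; clip and robot do not touch the board (value of joint clip_jaw above 0.42 rad and ((y of clip_tip_a in the frame of board_mark below -0.003 m and y of clip_tip_b in the frame of board_mark above 0.003 m) or (y of clip_tip_b in the frame of board_mark below -0.003 m and y of clip_tip_a in the frame of board_mark above 0.003 m)) and z of clip_tip_a in the frame of board_mark between -0.03 and -0.006 m and x of clip_tip_a in the frame of board_mark between -0.01 and 0.01 m and z of clip_tip_b in the frame of board_mark between -0.03 and -0.006 m and x of clip_tip_b in the frame of board_mark between -0.01 and 0.01 m and contact force between the fingers and clip above 3 N and contact force between each of clip, the fingers, the arm and board below 0.1 N and linear speed of clip below 0.02 m/s and height (world z) of clip above 0.1 m); the arm keeps its last pose, push and grip.
It fails at once if the board is struck (over 12 N) (contact force between any of clip, the fingers, the arm and board above 12 N).
It fails at once if the black clip is moved by more than 15 mm (distance of spare from where it was at the start of the episode above 0.015 m).
It fails at once if the mouse shell is moved by more than 15 mm (distance of shell from where it was at the start of the episode above 0.015 m).
It fails at once if the button frame is moved by more than 15 mm (distance of buttons from where it was at the start of the episode above 0.015 m).
It also fails if it takes over 38 s, if anything falls off the work surface, if the arm or the gripper's body presses on something with over 40 N, if the wrist force passes 120 N, or if a joint passes its speed limit or range.

ROBOT

A 7-joint arm with a two-finger parallel gripper is mounted at the origin on the work surface. World frame = base frame: x ahead of the robot, y to its left, z up, the work surface at z = 0. Lengths are in mm, angles in rad, forces in N, time in s.
With the tool pointing down it reaches from about 400 to 850 mm from the base axis. Payload 10.4 kg.
Tool frame: the origin (TCP) lies on the centre line of the jaws, within the pads' length; the fingertips stand 14 mm ahead of it and the grasp point (between the pads) lies 5 mm behind it; z points along the fingers, y is the line along which they close (so a half turn about z gives the same grasp; the last joint's range is limited). The gripper opens to 85 mm and grips with 20 to 120 N. Pads are 22 mm wide; open, the fingers measure 114 mm over their backs; the gripper's body (76 mm by 85 mm) begins 54 mm behind the grasp point. The pads swing forward as they close: fully open they stand 13 mm farther back than shut.
Start: joints at [1.237, 0.332, -0.065, 1.46, 0.022, 1.35, -0.088], TCP at [191.159, -595.07, 245.338] pointing down, gripper open.
Joint ranges: [-2.6, 2.6], [-0.5, 2.12], [-1.47, 1.34], [0.16, 2.42], [-1.27, 4.41], [0.06, 2.06], [-2.6, 2.6]. Speed limits (rad/s): [2.22, 2.22, 2.79, 2.79, 3.14, 3.14, 3.14].

INTERFACE

Orientations are given as a unit quaternion [w, x, y, z].
In Python, from cell import bot gives the robot as it stands. The module is installed in compiled form; this text tells all that it offers.
- The arm moves only by the tool drive_tool, never from a script. Its argument "increments" is a list of rows, each a list of 5 numbers: the shift along the tool's x, y, z in units of 25 mm (1.0 is 25 mm), then the turn about the tool's z in units of 5 degrees (1.0 is 5 degrees), then the finger opening in mm, from 0 to 85.4. A call has 1 to 10 rows; each row shifts and turns the commanded pose from where the row before left it, along the tool's axes as they then stand; what a row does not reach is not made up. A row lasts 1/10 s, in which the tool goes at most 50 mm and 8.59 degrees, less where a joint would pass 70% of its speed; a pose out of reach is approached as far as the arm can. A call is refused whole if a number of a shift passes 1 or a number of a turn 1, either way. A call with a gripper value outside its range is refused whole. The fingers move at their own pace and stop on an object; "force" is the grip in N (left out, the last holds). Time passes only in rows, so rows that do not move let the fingers close. It gives the time, the measured TCP pose, the force, the opening and the grip force at its end, in the units of the state.
- bot.sense(): the state, without advancing time (a new reading comes with each control period).
- bot.capture(name): name is "side" or "top"; returns the picture (400x640x3 uint8, red, green, blue); there is no depth.
- bot.camera_model(name): a dict with "mtx" (3x3 intrinsics, pixels), "position" and "attitude" of the camera in the world. Camera axes: x right, y down, z forward; pixel columns grow to the right and rows downward; lengths in mm; the calibration is good to about 2 mm. A picture is of the moment at which its call begins. camera_model takes no time and is no camera call.
- bot.job_done(): hands the job in; it is judged then, once.
The state is a dict: "time": time; "q": joint angles; "qd": joint speeds; "joint_torque": joint torques, N m; "ee_pos": TCP position; "ee_rot": TCP orientation; "ft_force": force on the tool from outside, world axes, zero at the start; "moment": the same for the moment, N m; "finger_gap": finger opening in mm; "finger_force": force on a finger pad.
Only numpy, scipy, OpenCV 4.12 (cv2) and the standard library are available. Lean on these libraries where they do the work, as an engineer would, in place of code of your own. Each camera call takes 0.05 s, during which the arm holds its last target. There are 200 camera calls.

## Working session

There is one attempt and no reset: what is moved stays moved. The work goes in short steps, Python scripts to look and compute and a tool call to move; the robot and the scene stay as the last step left them, time stands still between calls to the robot, and variables do not carry over. Pictures are saved under pics/ and viewed, at most 10 in all, crops included, and the job is handed in when it is done.

Besides the shell and the picture viewer there is one more tool, called by a JSON object that holds its "method" and its "body", one argument or row to a line. drive_tool: Moves the arm, as the interface text tells. Its arguments: {"type":"object","properties":{"increments":{"type":"array","items":{"type":"array","items":{"type":"number"}}},"force":{"type":"number"}},"required":["increments"]}

```bash
mkdir -p pics
python3 - <<'E'
from cell import bot
import cv2
print(bot.sense())
for n in("side","top"):
    print(n,bot.camera_model(n)); cv2.imwrite(f"pics/{n}0.png",bot.capture(n)[:,:,::-1])
E
```

```text
{'time': 0.0, 'q': array([ 1.23739501,  0.33287174, -0.06467471,  1.46095947,  0.02157771,
        1.34988583, -0.08850892]), 'qd': array([-0.00089251,  0.00047606,  0.0006106 , -0.0029238 , -0.00216758,
        0.0021555 ,  0.00142604]), 'joint_torque': array([-1.18848020e-04, -6.25440860e+01,  4.94519121e-02, -3.91611958e+01,
        1.63180690e-02,  9.99002892e-03,  2.59409381e-05]), 'ee_pos': array([ 191.01667472, -594.71712309,  244.50725613]), 'ee_rot': array([-7.01808430e-04,  9.87950611e-01,  1.54767822e-01, -1.36844715e-04]), 'ft_force': array([ 0.08786755, -0.60000886, -0.67512101]), 'moment': array([-0.02842856,  0.02263539,  0.0183426 ]), 'finger_force': 0.0, 'finger_gap': 85.51102407248175}
side {'mtx': array([[419.39820963,   0.        , 320.25705771],
       [  0.        , 419.39820963, 204.30277739],
       [  0.        ,   0.        ,   1.        ]]), 'position': array([388.23993093, 870.27873696, 724.25245299]), 'attitude': array([ 0.04305695, -0.09633397,  0.88746953, -0.44862423])}
top {'mtx': array([[447.39333195,   0.        , 320.09031641],
       [  0.        , 447.39333195, 196.18383989],
       [  0.        ,   0.        ,   1.        ]]), 'position': array([ 423.96740782,   60.71092477, 1147.70401512]), 'attitude': array([ 0.03912471, -0.6960159 ,  0.71586893, -0.03953214])}
```

View pics/side0.png

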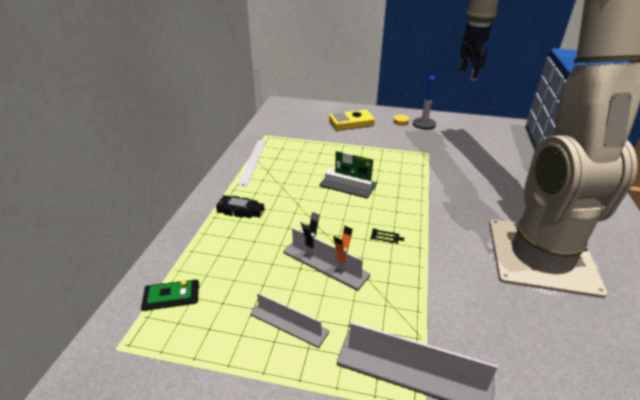

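View pics/top0.png

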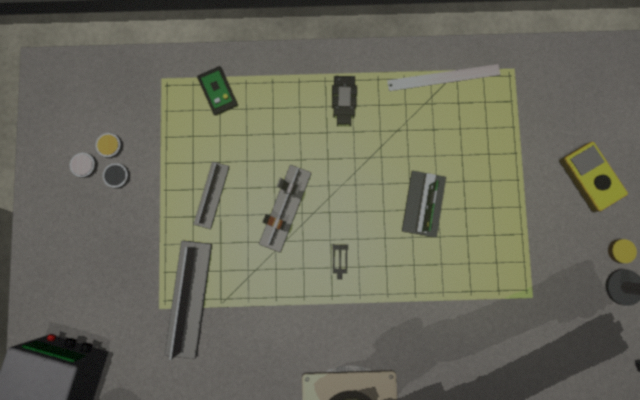

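Side: rail with the orange clip at about (343,247), black clip at (312,232), board at (353,167). Top: orange clip at about (274,222), black at (287,186), board at (432,203). Next, enlarged crops.

Run:
```python
import cv2,numpy as np
def crop(n,x,y,w,h,k):
    c=cv2.resize(cv2.imread(f"pics/{n}0.png")[y:y+h,x:x+w],None,fx=k,fy=k,interpolation=cv2.INTER_CUBIC)
    for i in range(0,w,10):
        cv2.line(c,(i*k,0),(i*k,6 if i%50 else 14),(0,0,255),1); cv2.putText(c,str(x+i),(i*k+1,14),0,.35,(0,0,255),1)
    for i in range(0,h,10):
        cv2.line(c,(0,i*k),(8,i*k),(0,0,255),1); cv2.putText(c,str(y+i),(8,i*k+4),0,.35,(0,0,255),1)
    return c
a=crop("top",250,155,70,100,6);b=crop("top",395,160,60,85,6)
b=np.pad(b,((0,a.shape[0]-b.shape[0]),(0,0),(0,0)))
cv2.imwrite("pics/topc.png",np.hstack([a,b]))
a=crop("side",280,205,95,85,5);b=crop("side",315,145,65,55,5)
b=np.pad(b,((0,a.shape[0]-b.shape[0]),(0,0),(0,0)))
cv2.imwrite("pics/sidec.png",np.hstack([a,b]))
```

```text
(no output)
```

View pics/topc.png

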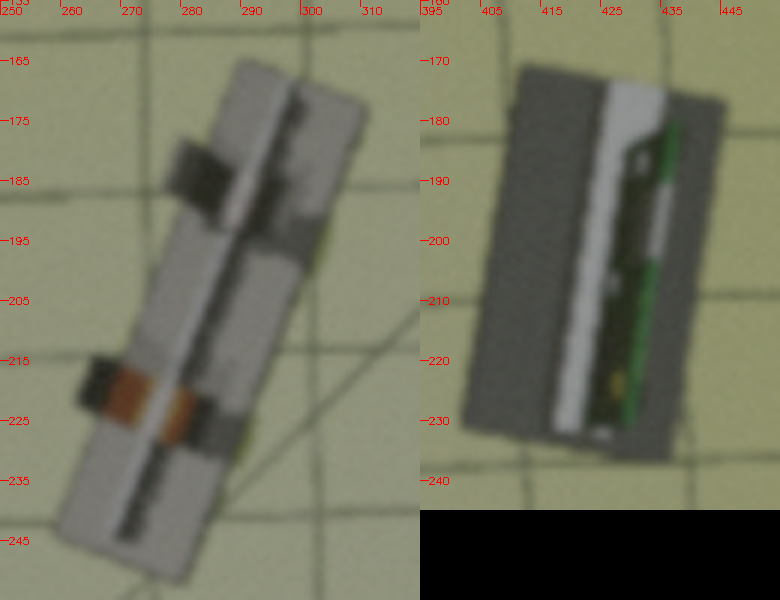

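View pics/sidec.png

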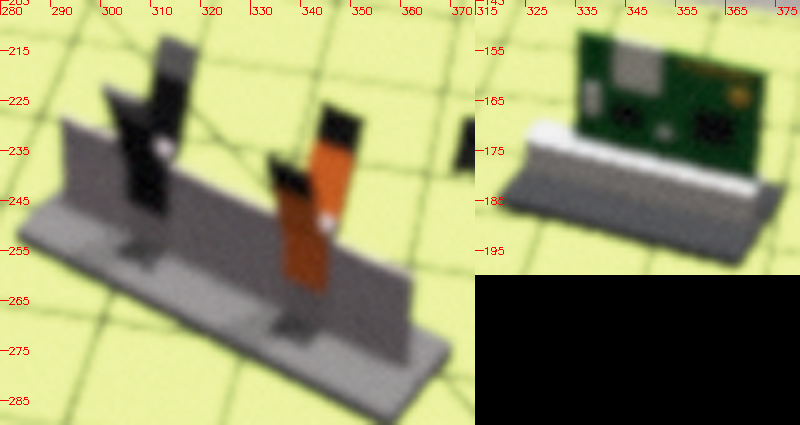

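Top crop: strip ends (298,168) and (270,244), orange clip centre about (274.3,222.2), board edge (438,180.3) to (430,230.8), band centre (435,197). Side crop: strip top (292.4,228.6) to (362.6,259.6), pin end (345.4,249.2), board top edge (336,151.4) to (373,159.6). Now I'll fit poses to both views.

```bash
cat > h.py <<'E'
from cell import bot
import numpy as np
from scipy.spatial.transform import Rotation as R
from scipy.optimize import least_squares
def proj(n,P):
    m=bot.camera_model(n);a=m["attitude"]
    C=R.from_quat([a[1],a[2],a[3],a[0]]).inv().apply(np.atleast_2d(P)-m["position"])
    p=C@m["mtx"].T; return p[:,:2]/p[:,2:]
def world(p,L):
    L=np.atleast_2d(np.array(L,float));c,s=np.cos(p[2]),np.sin(p[2])
    return np.c_[p[0]+c*L[:,0]-s*L[:,1],p[1]+s*L[:,0]+c*L[:,1],L[:,2]]
def fit(obs,p0):
    def f(p): return np.concatenate([(proj(n,world(p,l))[0]-np.array(uv)) for n,l,uv in obs])
    r=least_squares(f,p0,loss='soft_l1'); return r.x,f(r.x).reshape(-1,2)
E
python3 - <<'E'
from h import *
o=.4
rail=[("top",[110,30,12],(289.6,164.2)),("top",[110,-30,12],(311,171.9)),("top",[-110,-30,12],(279.9,252)),("top",[-110,30,12],(258.3,243.8)),
("side",[100,0,70],(292,228.2)),("side",[-100,0,70],(362.2,259.2)),("side",[-100,0,12],(361,278)),("side",[110,30,12],(282.6,251.4)),("side",[-110,-30,12],(370,274.2))]
p,r=fit(rail,[420,150,-.3]);print("rail",p.round(3));print(r.round(1).tolist())
print("top strip ends",proj("top",world(p,[[100,0,70],[-100,0,70]])))
board=[("top",[60,0,112],(437.6,179.9)),("top",[-60,0,112],(429.6,230.4)),("top",[35,0,112],(435.3,190.1)),("top",[5,0,112],(433.8,202.9)),
("side",[60,0,112],(335.6,151)),("side",[-60,0,112],(372.6,159.2))]
b,r=fit(board,[420,-200,-.1]);print("board",b.round(3));print(r.round(1).tolist(),"mark",world(b,[20,0,112]))
for nm in("top","side"):
    q,r=fit([x for x in board if x[0]==nm],b);print(nm,q.round(2)); q,r=fit([x for x in rail if x[0]==nm],p);print(nm,q.round(2))
for s in(-55,-50,-45,-40,-35):
    print(s,world(p,[s,0,75])[0].round(1),"top h",proj("top",world(p,[[s,25.5,124],[s,-25.5,124]])).round(1).tolist(),"pin",proj("side",world(p,[s-11,0,75])).round(1),
    "htops side",proj("side",world(p,[[s+11,25.5,124],[s-11,-25.5,124],[s+11,-25.5,124]])).round(1).tolist())
E
```

```text
rail [524.017 148.97    5.892]
[[-0.2, -0.5], [0.2, -0.0], [0.1, 0.6], [-0.4, 0.3], [-0.6, -0.7], [0.4, 1.3], [-0.1, 0.7], [-1.1, -1.1], [1.0, -1.4]]
top strip ends [[297.77351884 167.45288703]
 [267.71468214 244.48447814]]
board [ 5.11754e+02 -2.04067e+02 -2.11000e-01]
[[-0.3, -0.1], [-0.2, 0.0], [0.4, 0.2], [-0.1, -0.0], [-0.7, -0.6], [0.7, -0.2]] mark [[ 531.30979098 -208.25869798  112.        ]]
top [ 5.1179e+02 -2.0424e+02 -2.1000e-01]
top [524.27 148.83   5.89]
side [ 5.1147e+02 -2.0217e+02 -2.3000e-01]
side [523.73 149.54   5.89]
-55 [473.2 169.9  75. ] top h [[261.8, 221.9], [282.6, 229.8]] pin [[349.7 252.8]] htops side [[336.0, 238.8], [356.7, 230.2], [348.3, 226.6]]
-50 [477.8 168.   75. ] top h [[262.6, 219.9], [283.4, 227.8]] pin [[347.8 251.9]] htops side [[334.1, 237.9], [354.8, 229.4], [346.4, 225.8]]
-45 [482.4 166.1  75. ] top h [[263.4, 217.8], [284.2, 225.7]] pin [[345.9 251.1]] htops side [[332.2, 237.1], [352.9, 228.5], [344.5, 224.9]]
-40 [487.  164.2  75. ] top h [[264.2, 215.8], [284.9, 223.7]] pin [[344.  250.2]] htops side [[330.3, 236.2], [351.0, 227.7], [342.7, 224.1]]
-35 [491.7 162.3  75. ] top h [[265.0, 213.8], [285.7, 221.7]] pin [[342.1 249.3]] htops side [[328.4, 235.3], [349.1, 226.9], [340.8, 223.3]]
```

{"method": "drive_tool", "body": {
  "increments": [
    [1, 0, 0, 1, 62],
    [1, 0, 0, 1, 62],
    [1, 0, 0, 1, 62],
    [1, 0, 0, 1, 62],
    [1, 0, 0, 1, 62],
    [1, 0, 0, 1, 62],
    [1, 0, 0, 1, 62],
    [1, 0, 0, 1, 62],
    [0, -0.5, 0, 0, 62],
    [0, -1, 0, 0, 62]
  ],
  "force": 50
}}

```text
time: 1.1
ee_pos: [400.4, -559.8, 243.8]
ee_rot: [-0.0, 0.981, -0.193, -0.001]
ft_force: [-0.1, -0.5, 0.3]
finger_gap: 62.0
finger_force: 0.0
```

{"method": "drive_tool", "body": {
  "increments": [
    [-0.28, -1, 0, 0, 62],
    [-0.28, -1, 0, 0, 62],
    [-0.28, -1, 0, 0, 62],
    [-0.28, -1, 0, 0, 62],
    [-0.28, -1, 0, 0, 62],
    [-0.28, -1, 0, 0, 62],
    [-0.28, -1, 0, 0, 62],
    [-0.28, -1, 0, 0, 62],
    [-0.28, -1, 0, 0, 62],
    [-0.28, -1, 0, 0, 62]
  ]
}}

```text
time: 2.1
ee_pos: [430.2, -300.1, 245.1]
ee_rot: [0.0, 0.981, -0.192, -0.0]
ft_force: [-0.6, 0.5, 0.2]
finger_gap: 62.1
finger_force: 0.0
```

{"method": "drive_tool", "body": {
  "increments": [
    [-0.28, -1, 0, 0, 62],
    [-0.28, -1, 0, 0, 62],
    [-0.28, -1, 0, 0, 62],
    [-0.28, -1, 0, 0, 62],
    [-0.28, -1, 0, 0, 62],
    [-0.28, -1, 0, 0, 62],
    [-0.28, -1, 0, 0, 62],
    [-0.28, -0.7, 0, 0, 62],
    [0, -0.3, 0, 0, 62],
    [0, 0, 0, 0, 62]
  ]
}}

```text
time: 3.1
ee_pos: [454.6, -94.7, 245.3]
ee_rot: [0.0, 0.981, -0.192, 0.0]
ft_force: [-0.6, -0.1, 0.3]
finger_gap: 62.0
finger_force: 0.0
```

{"method": "drive_tool", "body": {
  "increments": [
    [-0.3, -1, 0, 0, 62],
    [-0.3, -1, 0, 0, 62],
    [-0.3, -1, 0, 0, 62],
    [-0.3, -1, 0, 0, 62],
    [-0.3, -1, 0, 0, 62],
    [-0.3, -1, 0, 0, 62],
    [-0.3, -1, 0, 0, 62],
    [-0.3, -1, 0, 0, 62],
    [-0.3, -1, 0, 0, 62],
    [-0.2, -0.7, 0, 0, 62]
  ]
}}

```text
time: 4.1
ee_pos: [479.5, 157.1, 245.1]
ee_rot: [0.0, 0.981, -0.193, 0.0]
ft_force: [-0.5, 0.4, 0.6]
finger_gap: 62.2
finger_force: 0.0
```

{"method": "drive_tool", "body": {
  "increments": [
    [0, -0.38, 1, 0.05, 62],
    [0, 0, 1, 0, 62],
    [0, 0, 0.4, 0, 62],
    [0, 0, 0, 0, 62],
    [0, 0, 0, 0, 62]
  ]
}}

```text
time: 4.6
ee_pos: [483.3, 165.0, 186.1]
ee_rot: [-0.0, 0.981, -0.195, 0.0]
ft_force: [0.2, -0.3, -0.4]
finger_gap: 62.1
finger_force: 0.0
```

Run:
```python
from h import *
import cv2
p=bot.sense()["ee_pos"];print(p)
a=cv2.resize(bot.capture("top")[130:260,220:340,::-1],None,fx=4,fy=4,interpolation=2);b=cv2.resize(bot.capture("side")[180:310,280:380,::-1],None,fx=4,fy=4,interpolation=2)
for n in("top","side"): print(n,proj(n,[p,p+[0,0,-14]]).round(1).tolist())
cv2.imwrite("pics/pre.png",cv2.resize(np.hstack([a,b]),None,fx=.9,fy=.9))
```

```text
[483.30466882 165.00134307 186.09880758]
top [[271.3, 219.8], [272.0, 220.2]]
side [[343.6, 210.0], [343.3, 215.2]]
```

View pics/pre.png

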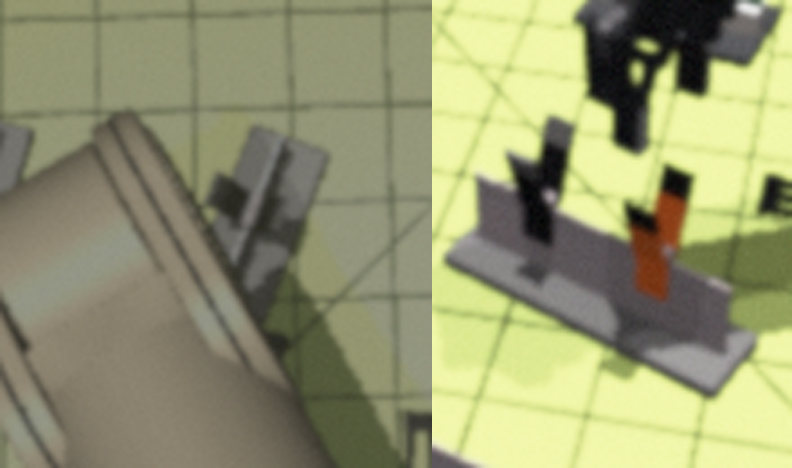

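Side view: both fingertips, at about (335,222) and (352,205), straddle the line over the orange clip as predicted (mid 343.6). Descending.

{"method": "drive_tool", "body": {
  "increments": [
    [-0.05, -0.03, 0.6, 0, 62],
    [0, 0, 0.6, 0, 62],
    [0, 0, 0.6, 0, 62],
    [0, 0, 0.5, 0, 62],
    [0, 0, 0.3, 0, 62],
    [0, 0, 0.24, 0, 62],
    [0, 0, 0, 0, 62],
    [0, 0, 0, 0, 62]
  ]
}}

```text
time: 5.5
ee_pos: [482.0, 167.0, 114.6]
ee_rot: [-0.0, 0.981, -0.195, 0.0]
ft_force: [-1.1, 0.1, -0.5]
finger_gap: 61.9
finger_force: 0.0
```

{"method": "drive_tool", "body": {
  "increments": [
    [0, 0, 0, 0, 45],
    [0, 0, 0, 0, 40],
    [0, 0, 0, 0, 35],
    [0, 0, 0, 0, 30],
    [0, 0, 0, 0, 25],
    [0, 0, 0, 0, 20],
    [0, 0, 0, 0, 15],
    [0, 0, 0, 0, 10],
    [0, 0, 0, 0, 10],
    [0, 0, 0, 0, 10]
  ],
  "force": 50
}}

```text
time: 6.5
ee_pos: [483.7, 166.8, 117.5]
ee_rot: [-0.0, 0.981, -0.195, 0.002]
ft_force: [-5.1, -4.3, 25.4]
finger_gap: 18.5
finger_force: 49.2
```

Run:
```python
from h import *
import cv2
s=bot.sense();print(s["ee_pos"],s["ft_force"],s["finger_gap"],s["finger_force"])
cv2.imwrite("pics/grip.png",cv2.resize(bot.capture("side")[180:310,280:400,::-1],None,fx=5,fy=4.6,interpolation=2))
```

```text
[483.73402567 166.76446809 117.45787656] [-5.1204567  -4.31942361 25.38031651] 18.534171839752194 49.20654594898224
```

View pics/grip.png

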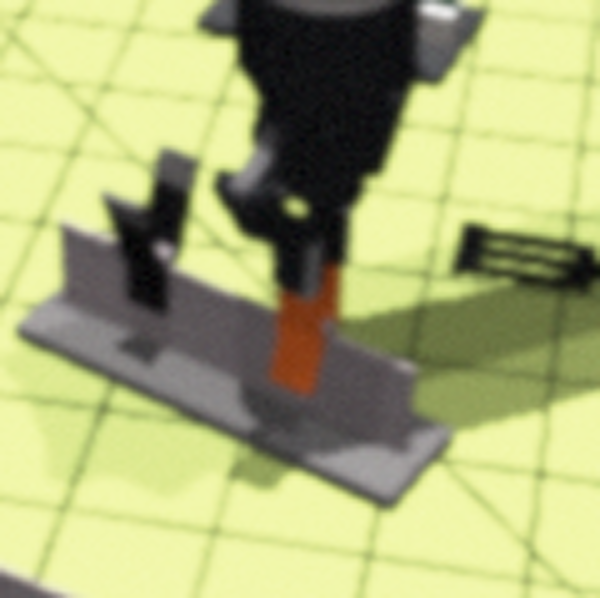

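Gap is 18.5 mm at 49 N and the jaws are open astride the strip. Lifting.

{"method": "drive_tool", "body": {
  "increments": [
    [0, 0, -0.2, 0, 10],
    [0, 0, -0.4, 0, 10],
    [0, 0, -0.5, 0, 10],
    [0, 0, -0.5, 0, 10],
    [0, 0, -0.7, 0, 10],
    [0, 0, -0.7, 0, 10],
    [0, 0, -0.6, 0, 10],
    [0, 0, -0.4, 0, 10],
    [0, 0, 0, 0, 10],
    [0, 0, 0, 0, 10]
  ]
}}

```text
time: 7.55
ee_pos: [481.7, 166.8, 214.1]
ee_rot: [0.0, 0.981, -0.195, -0.0]
ft_force: [1.1, -0.6, -1.0]
finger_gap: 18.6
finger_force: 49.3
```

Run:
```python
from h import *
import cv2
s=bot.sense();print(s["ee_pos"],s["ft_force"],s["finger_gap"],s["finger_force"])
im=bot.capture("side");p=s["ee_pos"]-[0,0,42.5];y=-.3866
ex=np.array([np.cos(y),np.sin(y),0]);print(proj("side",[p,p-11*ex,p+11*ex]).round(1).tolist())
cv2.imwrite("pics/side_l.png",im[:,:,::-1])
cv2.imwrite("pics/lift.png",cv2.resize(im[170:290,290:400,::-1],None,fx=5,fy=5,interpolation=2))
```

```text
[481.71535535 166.76023096 214.05609255] [ 1.05829846 -0.57910621 -0.9699508 ] 18.601344861703065 49.273536801338196
[[343.9, 216.0], [348.3, 217.8], [339.5, 214.2]]
```

View pics/lift.png

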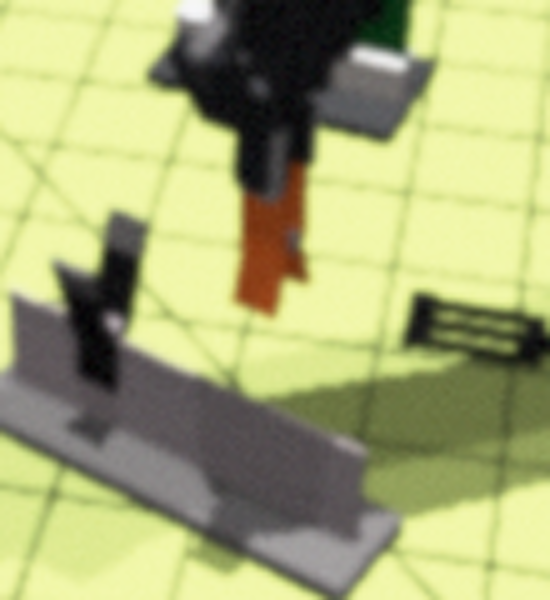

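Clip hangs from the fingers, jaws open. Pin end at (348.2,217.6), matching the prediction of (348.3,217.8). Near jaw's lower right corner is at about (345,233), far jaw's at (351.4,226.4).

Run:
```python
from h import *
p=np.array([481.7,166.8,214.06-42.5]);y=-.3916
ex=np.array([np.cos(y),np.sin(y),0]);ey=np.array([-np.sin(y),np.cos(y),0]);z=np.array([0,0,1])
for t in(-.15,0,.15):
    c,s=np.cos(t),np.sin(t)
    f=lambda a,b:p-11*ex+(a*c-b*s)*ey+(a*s+b*c)*z
    print(t,"near out/in",proj("side",[f(16,-35),f(12,-36)]).round(1).tolist(),"far in/out",proj("side",[f(-12,-36),f(-16,-35)]).round(1).tolist())
# move
yb=-.211; tgt=np.array([531.3,-208.3]); d=tgt-p[:2]
print("turn units",np.degrees(-(yb-y))/5,"world",d)
for yy in(y,yb): print(yy,"tool x,y units",d@[np.cos(yy),np.sin(yy)]/25,d@[np.sin(yy),-np.cos(yy)]/25)
```

```text
-0.15 near out/in [[344.9, 233.8], [345.8, 232.9]] far in/out [[351.6, 225.9], [352.5, 224.5]]
0 near out/in [[343.6, 234.4], [344.5, 233.7]] far in/out [[350.3, 227.9], [351.3, 226.6]]
0.15 near out/in [[342.4, 234.6], [343.3, 234.3]] far in/out [[349.0, 229.7], [349.9, 228.6]]
turn units -2.0695235560125336 world [  49.6 -375.1]
-0.3916 tool x,y units 7.560353762668621 13.11096193966341
-0.211 tool x,y units 5.08240392705739 14.25571612800394
```

{"method": "drive_tool", "body": {
  "increments": [
    [0, 0, -0.5, -0.5, 10],
    [0, 0, -0.5, -0.5, 10],
    [0, 0, 0, -0.5, 10],
    [0, 0, 0, -0.57, 10],
    [0.2, 0.4, 0, 0, 10],
    [0.3, 0.8, 0, 0, 10],
    [0.35, 0.9, 0, 0, 10],
    [0.35, 0.9, 0, 0, 10],
    [0.35, 0.9, 0, 0, 10],
    [0.35, 0.9, 0, 0, 10]
  ]
}}

```text
time: 8.6
ee_pos: [503.0, 37.5, 238.7]
ee_rot: [0.0, 0.994, -0.106, -0.0]
ft_force: [0.4, -0.2, -0.7]
finger_gap: 18.4
finger_force: 49.3
```

{"method": "drive_tool", "body": {
  "increments": [
    [0.35, 0.9, 0, 0, 10],
    [0.35, 0.9, 0, 0, 10],
    [0.35, 0.9, 0, 0, 10],
    [0.35, 0.9, 0, 0, 10],
    [0.35, 0.9, 0, 0, 10],
    [0.35, 0.9, 0, 0, 10],
    [0.35, 0.9, 0, 0, 10],
    [0.35, 0.9, 0, 0, 10],
    [0.2, 0.4, 0, 0, 10],
    [0, 0, 0, 0, 10]
  ]
}}

```text
time: 9.6
ee_pos: [536.2, -163.8, 238.5]
ee_rot: [0.0, 0.994, -0.107, -0.001]
ft_force: [-0.0, 0.8, -0.8]
finger_gap: 18.5
finger_force: 49.3
```

{"method": "drive_tool", "body": {
  "increments": [
    [0.06, 0.6, 0, 0, 10],
    [0.06, 0.6, 0, 0, 10],
    [0.06, 0.4, 0, 0, 10],
    [0, 0.18, 0, 0, 10],
    [0, 0, 0, 0, 10],
    [0, 0, 0, 0, 10]
  ]
}}

```text
time: 10.2
ee_pos: [531.9, -205.9, 239.4]
ee_rot: [-0.0, 0.994, -0.105, 0.0]
ft_force: [1.2, -0.3, -1.0]
finger_gap: 18.3
finger_force: 49.3
```

Run:
```python
from h import *
import cv2
s=bot.sense();p=s["ee_pos"];q=s["ee_rot"];print(p,s["finger_gap"],2*np.arctan2(q[2],q[1]))
im=bot.capture("side");it=bot.capture("top")
y=-.2135;ex=np.array([np.cos(y),np.sin(y),0]);ey=np.array([-np.sin(y),np.cos(y),0]);z=np.array([0,0,1]);c=p-42.5*z
print("pin -x end",proj("side",[c-11*ex]).round(1),"near out",proj("side",[c-11*ex+16*ey-35*z,c+11*ex+16*ey-35*z]).round(1).tolist(),"far out",proj("side",[c-11*ex-16*ey-35*z]).round(1))
a=cv2.resize(im[100:185,315:395,::-1],None,fx=6,fy=6,interpolation=2);b=cv2.resize(it[165:250,395:445,::-1],None,fx=6,fy=6,interpolation=2)
cv2.imwrite("pics/over.png",np.hstack([a,b]))
```

```text
[ 531.86608161 -205.88100487  239.3549324 ] 18.27672715014982 -0.21057426381928826
pin -x end [[352.2 128. ]] near out [[349.5, 141.5], [342.3, 140.0]] far out [[353.5 136.8]]
```

View pics/over.png

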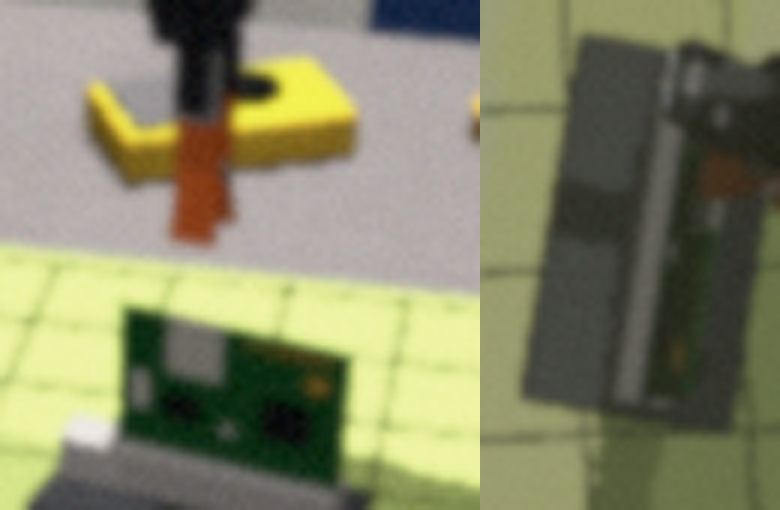

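Run:
```python
from h import *
y=-.2105;ex=np.array([np.cos(y),np.sin(y),0]);ey=np.array([-np.sin(y),np.cos(y),0]);z=np.array([0,0,1]);c=np.array([531.87,-205.88,239.35-42.5])
for l,n in(((16,-35),"near jaw out low"),((10,0),"hinge y10"),((7,0),"y7"),((8,30),"handle")):
    print(n,proj("top",[c-11*ex+l[0]*ey+l[1]*z,c+11*ex+l[0]*ey+l[1]*z]).round(1).tolist())
d=np.array([531.3,-208.3])-c[:2];print("tool mm",d@ex[:2],-d@ey[:2], "tip z",c[2]-36)
```

```text
near jaw out low [[431.4, 197.4], [432.9, 187.7]]
hinge y10 [[438.2, 196.1], [439.8, 186.1]]
y7 [[439.6, 196.4], [441.2, 186.4]]
handle [[443.0, 194.7], [444.6, 184.3]]
tool mm -0.051761828713178464 2.4856831481684067 tip z 160.85
```

Over the band: near jaw's lower corners at (343.3,139.7) and (350.5,140.5), within about 1 px of prediction. Top view puts its lower edge at (432,190-198), also as predicted. Still 2.5 mm to shift across the board, then descend in stages.

{"method": "drive_tool", "body": {
  "increments": [
    [0, 0.1, 0, 0, 10],
    [0, 0, 0.4, 0, 10],
    [0, 0, 0.5, 0, 10],
    [0, 0, 0.5, 0, 10],
    [0, 0, 0.3, 0, 10],
    [0, 0, 0, 0, 10],
    [0, 0, 0, 0, 10],
    [0, 0, 0, 0, 10]
  ]
}}

```text
time: 11.1
ee_pos: [531.6, -208.9, 197.3]
ee_rot: [0.0, 0.994, -0.105, 0.0]
ft_force: [0.6, -0.1, -1.3]
finger_gap: 18.4
finger_force: 49.3
```

Run:
```python
from h import *
import cv2
s=bot.sense();p=s["ee_pos"];q=s["ee_rot"];print(p,s["finger_gap"],2*np.arctan2(q[2],q[1]))
d=np.array([531.3,-208.3])-p[:2];y=-.2105;print(d@[np.cos(y),np.sin(y)],d@[np.sin(y),-np.cos(y)])
im=bot.capture("side");it=bot.capture("top")
a=cv2.resize(im[115:185,325:385,::-1],None,fx=8,fy=8,interpolation=2);b=cv2.resize(it[175:245,415:450,::-1],None,fx=8,fy=8,interpolation=2)
cv2.imwrite("pics/near.png",np.hstack([a,b]))
```

```text
[ 531.5538205  -208.88239924  197.34831819] 18.413183052406698 -0.21102044993790783
-0.3699094815622531 -0.5165081742861631
```

View pics/near.png

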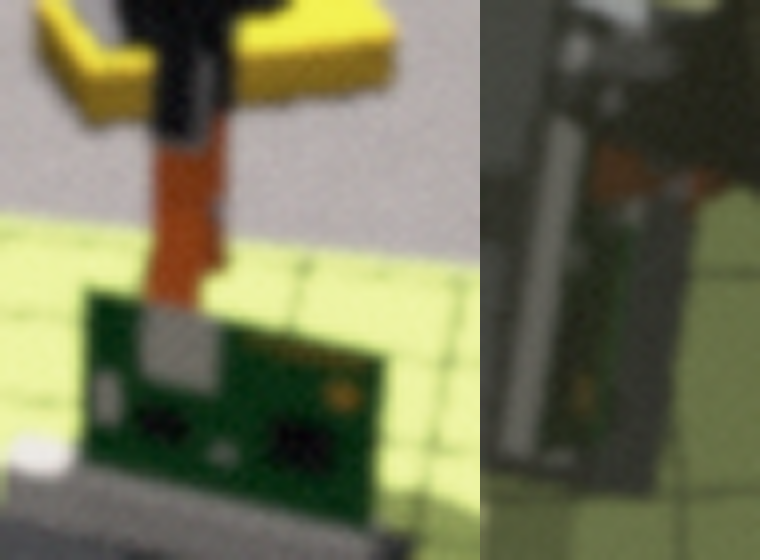

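Side: jaw (cols 145–200 of the crop) lies above the white band (140–222). Top: the near jaw lies left of the board-edge line and the far jaw right of it, nearly centred, perhaps 1.5 mm too far towards −y. I'll nudge it and go down.

{"method": "drive_tool", "body": {
  "increments": [
    [-0.02, -0.05, 0, 0, 10],
    [0, 0, 0, 0, 10],
    [0, 0, 0.15, 0, 10],
    [0, 0, 0.15, 0, 10],
    [0, 0, 0.15, 0, 10],
    [0, 0, 0.15, 0, 10],
    [0, 0, 0.1, 0, 10],
    [0, 0, 0.06, 0, 10],
    [0, 0, 0, 0, 10],
    [0, 0, 0, 0, 10]
  ]
}}

```text
time: 12.2
ee_pos: [531.1, -207.5, 177.9]
ee_rot: [0.0, 0.994, -0.105, 0.0]
ft_force: [0.2, -0.3, -1.5]
finger_gap: 18.5
finger_force: 49.3
```

Run:
```python
from h import *
import cv2
s=bot.sense();p=s["ee_pos"];print(p,s["finger_gap"],s["ft_force"],s["moment"])
d=np.array([531.3,-208.3])-p[:2];y=-.2105;print(d@[np.cos(y),np.sin(y)],d@[np.sin(y),-np.cos(y)])
im=bot.capture("side");it=bot.capture("top")
a=cv2.resize(im[120:185,325:385,::-1],None,fx=8,fy=8,interpolation=2);b=cv2.resize(it[180:245,415:450,::-1],None,fx=8,fy=8,interpolation=2)
cv2.imwrite("pics/end.png",np.clip(np.hstack([a,b])*1.3,0,255))
```

```text
[ 531.06406482 -207.543679    177.91818268] 18.518547380417928 [ 0.19694358 -0.28745622 -1.45609803] [-0.01750462  0.02501177 -0.0312119 ]
0.38875970754919414 0.6903280005324387[ WARN:0@0.897] global loadsave.cpp:1063 imwrite_ Unsupported depth image for selected encoder is fallbacked to CV_8U.
```

View pics/end.png

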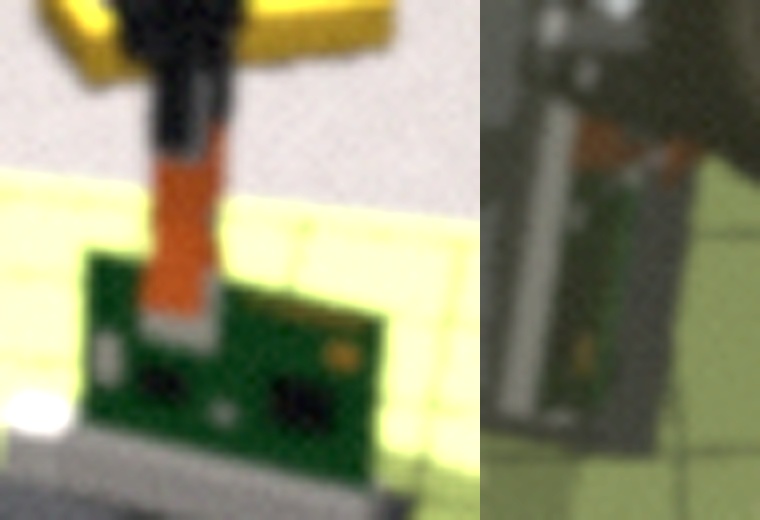

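The near jaw is in front of the white band with its tip about 12–13 mm below the edge, and the far jaw is hidden behind the board. There is no contact force. Handing in.

```bash
python3 -c "
from cell import bot
print(bot.job_done())"
```

```text
the job is handed in; nothing more can be done
None
```

I handed the job in with the orange clip squeezed wide open and still over the white band, one jaw on each side of the board, tips about 12–13 mm below its top edge and no contact force sensed; the hand-in returned no verdict.

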